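# Change over the comb fixture and sort the heat sinks by lot

## Robot

A 6-joint arm with a two-finger parallel gripper is mounted at the origin on the work surface. World frame = base frame: x ahead of the robot, y to its left, z up, the work surface at z = 0. Lengths are in m, angles in rad, forces in N, time in s.
With the tool pointing down it reaches from about 0.35 to 0.975 m from the base axis. Payload 4.9 kg.
Tool frame: the origin (TCP) lies midway between the tips of the shut fingers; the grasp point (between the pads) lies 19 mm behind it; z points along the fingers, y is the direction in which the jaws open and shut (so a half turn about z gives the same grasp; the last joint's range is limited). The gripper opens to 85 mm and grips with 20 to 120 N. Pads are 22 mm wide; open, the fingers measure 114 mm over their backs; the gripper's body (76 mm by 85 mm) begins 54 mm behind the grasp point. The pads swing forward as they close: fully open they stand 13 mm farther back than shut.
Start: joints at [-1.345, 0.053, 1.613, -0, 1.476, -0.119], TCP at [0.211, -0.588, 0.231] pointing down, gripper open.
Joint ranges: [-3.01, 3.01], [-1.01, 2.22], [0.06, 2.58], [-1.02, 4.17], [0.09, 2.62], [-3.14, 3.14]. Speed limits (rad/s): [2.57, 2.57, 3.14, 3.14, 3.14, 3.14].

## Interface

Orientations are given as a unit quaternion [w, x, y, z].
In Python, from plant import state, grab_frame, camera_params, job_done, boxes_of gives the robot as it stands.
- The arm moves only by the tool step_arm, never from a script. Its argument "steps" is a list of rows, each a list of 4 numbers: the shift along the tool's x, y, z in mm, then the turn about the tool's z in degrees. A call has 1 to 8 rows; each row shifts and turns the pose as measured when the row begins, along the tool's axes as they then stand; what a row does not reach is not made up. A row lasts 1/10 s, in which the tool goes at most 50 mm and 8.59 degrees, less where a joint would pass 70% of its speed; a pose out of reach is approached as far as the arm can. A call is refused whole if a number of a shift passes 50 or a number of a turn 8.59, either way. A call with a gripper value outside its range is refused whole. "claw" is the opening in per cent of the stroke, from 0 (shut) to 100 (fully open), set as the call begins (left out, the last holds). The fingers move at their own pace and stop on an object; the grip force is fixed at half the most. Time passes only in rows, so rows that do not move let the fingers close. It gives the time, the measured TCP pose, the force and the opening at its end, in the units of the state.
- state(): the state, without advancing time (a new reading comes with each control period).
- grab_frame(name): name is "side" or "top" or "wrist"; returns (picture, depth): 400x640x3 uint8, red, green, blue; 400x640 float32, m along the optical axis (not along the pixel's ray), 0 where there is no reading.
- camera_params(name): a dict with "mtx" (3x3 intrinsics, pixels), "extrinsics" (4x4, takes a point from camera to world coordinates); the wrist camera has in their place "T_tool_cam" (4x4, takes a point from camera to tool coordinates, whose origin is the TCP and whose axes are the flange's). Camera axes: x right, y down, z forward; pixel columns grow to the right and rows downward; lengths in m; the calibration is good to about 2 mm. A picture is of the moment at which its call begins: read the wrist's pose just before it. camera_params takes no time and is no camera call.
- job_done(): hands the job in, once; it reports no verdict.
Trained networks look in the newest picture that a camera, given by its name, has taken for a name from the list of things; names that differ only in an ending like _2 or _b are one class to them, and where a whole thing is asked for, a point or a joint stands for the part that bears it (a point fixed in the world has none). Each returns a list of dicts, best first, with "p" (0 to 1); they miss things now and then, are a little off and sometimes report something else, mostly with a low value. They report only what shows in the picture. A call takes as long as a camera call. They do not tell look-alikes from the thing itself.
- boxes_of(camera, label): "box" ([left, top, width, height] in pixels, round what is visible of it).
The state is a dict: "time": time; "joint_pos": joint angles; "joint_vel": joint speeds; "joint_efforts": joint torques, N m; "tool_pos": TCP position; "tool_rot": TCP orientation; "contact_force": force on the tool from outside, world axes, zero at the start; "ft_torque": the same for the moment, N m; "gripper_width": opening from 0.0 (shut) to 1.0 (fully open).
Only numpy, scipy, OpenCV 4.12 (cv2) and the standard library are available. Lean on these libraries where they do the work, as an engineer would, in place of code of your own. Each camera call takes 0.05 s, during which the arm holds its last target. There are 200 camera calls.

## Task

The yellow heat sink in the steel comb fixture has been measured: first lift it out and stand it on its fins in the yellow tray. Stand the finned red and blue heat sinks, in either order, on their fins inside the trays of their own colour, and, once the yellow one is in its tray, seat the silver heat sink in the emptied comb fixture, fins down between the fixture's fins, centred along it and fully home. Leave the solid red and blue blanks where they are.

Things in the scene. Friction and masses are not known exactly. Their poses are not given: they have to be found in the camera images.
- yellow_sink_center (a point): Golden yellow finned heat sink, 160 g, 68 (x) x 52 (y) x 38 tall, standing on 4 fins along x (4 thick, 68 long, at y = -24, -8, 8, 24; gaps 12 wide, 28 deep) under a 52 x 52 x 10 back plate. Fin ends show as teeth 8 past the plate. Grip across y on the flat outer fins. Point: its centre, 19 above the feet. Starts fully seated in the comb fixture. Sizes in mm.
- red_sink_center (a point): Red finned heat sink, 160 g, 68 (x) x 52 (y) x 38 tall, standing on 4 fins along x (4 thick, 68 long, at y = -24, -8, 8, 24; gaps 12 wide, 28 deep) under a 52 x 52 x 10 back plate. Fin ends show as teeth 8 past the plate. Grip across y on the flat outer fins. Point: its centre, 19 above the feet. Starts on the table top. Sizes in mm.
- blue_sink_center (a point): Blue finned heat sink, 160 g, 68 (x) x 52 (y) x 38 tall, standing on 4 fins along x (4 thick, 68 long, at y = -24, -8, 8, 24; gaps 12 wide, 28 deep) under a 52 x 52 x 10 back plate. Fin ends show as teeth 8 past the plate. Grip across y on the flat outer fins. Point: its centre, 19 above the feet. Starts on the table top. Sizes in mm.
- silver_sink_center (a point): Bare silver finned heat sink, 160 g, 68 (x) x 52 (y) x 38 tall, standing on 4 fins along x (4 thick, 68 long, at y = -24, -8, 8, 24; gaps 12 wide, 28 deep) under a 52 x 52 x 10 back plate. Fin ends show as teeth 8 past the plate. Grip across y on the flat outer fins. Point: its centre, 19 above the feet. Starts on the table top. Sizes in mm.
- fixture: Steel comb fixture, fixed: base plate 116 (x) x 84 (y) x 8, with 3 upright fins along x (86 long, 4 thick, 22 above the plate) at y = -16, 0, 16. With centres in line and x axes parallel, either way round, they fit a sink's 3 gaps, 4 free each side; fully home, the sink's feet rest on the plate, its centre 27 above this origin. Origin: centre of underside, on the table. Sizes in mm.
- yellow_tray: Yellow plastic tray fixed to the table, 116 x 116, floor 3 thick, rim 4 thick and 7 high over the table (inside 108 x 108, 4 deep). Origin: centre of its underside, on the table top; x and y along its sides. Sizes in mm.
- red_tray: Red plastic tray fixed to the table, 116 x 116, floor 3 thick, rim 4 thick and 7 high over the table (inside 108 x 108, 4 deep). Origin: centre of its underside, on the table top; x and y along its sides. Sizes in mm.
- blue_tray: Blue plastic tray fixed to the table, 116 x 116, floor 3 thick, rim 4 thick and 7 high over the table (inside 108 x 108, 4 deep). Origin: centre of its underside, on the table top; x and y along its sides. Sizes in mm.
- red_blank: loose solid aluminium blank, the same red as the red heat sink but a plain block without fins, 68 (x) x 52 (y) x 38 (z), rounded edges. Origin: centre of its underside. Stands on the table top; stays where it is. Sizes in mm.
- blue_blank: loose solid aluminium blank, the same blue as the blue heat sink but a plain block without fins, 68 (x) x 52 (y) x 38 (z), rounded edges. Origin: centre of its underside. Stands on the table top; stays where it is. Sizes in mm.
Things that resemble listed ones, but are neither listed nor needed, are in the scene too. Of the things like the blue_tray, leave any that is brown; of the rest the smaller one is meant. Of the things shaped like the red_tray, the red one is meant.

How it is judged:
By the outcome, as a careful person would: the job done as asked, in the order asked, and still so for the second after the job is handed in, with the robot touching nothing.
It also fails if it takes over 122 s, if anything falls off the work surface, if the arm or the gripper's body presses on something with over 40 N, if the wrist force passes 120 N, or if a joint passes its speed limit or range.

## Working session

There is one attempt and no reset: what is moved stays moved. The work goes in short steps, Python scripts to look and compute and a tool call to move; the robot and the scene stay as the last step left them, time stands still between calls to the robot, and variables do not carry over. Pictures are saved under pics/ and viewed, about 12 in all and at most 16, crops included, and the job is handed in when it is done.

Besides the shell and the picture viewer there is one more tool, called after "Emit:" as a command line: name --pt "numbers of a row" for each row, then --argument value for the rest. step_arm: Moves the arm, as the interface text tells. Its arguments: {"type":"object","properties":{"steps":{"type":"array"},"claw":{"type":"number"}},"required":["steps"]}

```bash
mkdir -p pics; ls; python3 - <<'E'
from plant import *
import cv2,numpy as np
for n in("top","side"):
    p,d=grab_frame(n); cv2.imwrite(f"pics/{n}0.png",p[:,:,::-1]); np.save(f"{n}d.npy",d); np.save(f"{n}p.npy",p)
    c=camera_params(n); print(n,c["mtx"],c["extrinsics"])
    for l in["yellow_sink_center","fixture","red_tray","red_blank"]:
        print(l,[(b["box"],round(b["p"],2)) for b in boxes_of(n,l)])
print(camera_params("wrist"))
print(state())
E
```

```text
pics
top [[504.23241683   0.         319.99946559]
 [  0.         504.23241683 197.78535926]
 [  0.           0.           1.        ]] [[ 1.00406895e-02 -9.96309504e-01  8.52440969e-02  2.94338494e-01]
 [-9.99948762e-01 -9.89436329e-03  2.13887908e-03 -3.09710419e-02]
 [-1.28754950e-03 -8.52612050e-02 -9.96357802e-01  1.49302595e+00]
 [ 0.00000000e+00  0.00000000e+00  0.00000000e+00  1.00000000e+00]]
yellow_sink_center [([347.0, 108.7, 20.4, 24.2], 0.73)]
fixture [([338.2, 100.3, 37.8, 44.0], 0.63)]
red_tray [([158.6, 142.1, 37.8, 41.4], 0.81), ([141.0, 200.3, 41.3, 45.5], 0.61)]
red_blank [([199.5, 202.7, 25.8, 28.7], 0.97), ([414.1, 143.1, 41.0, 46.2], 0.63)]
side [[515.06653855   0.         319.05047189]
 [  0.         515.06653855 205.86295123]
 [  0.           0.           1.        ]] [[ 9.65534229e-01 -1.26679926e-01  2.27367210e-01  5.34725138e-02]
 [-2.60275994e-01 -4.70751941e-01  8.43000010e-01 -1.49786553e+00]
 [ 2.42376984e-04 -8.73123592e-01 -4.87498856e-01  8.85830431e-01]
 [ 0.00000000e+00  0.00000000e+00  0.00000000e+00  1.00000000e+00]]
yellow_sink_center [([378.9,
[... 649 characters left out ...]
}
{'time': 0.5, 'joint_pos': array([-1.34500030e+00,  5.27075183e-02,  1.61296374e+00, -5.52409678e-07,
        1.47599609e+00, -1.19005043e-01]), 'joint_vel': array([-0.00105717, -0.00015724,  0.00073339, -0.00322165, -0.00039717,
        0.00068654]), 'joint_efforts': array([-2.98730702e-04, -3.93217421e+01, -3.70028293e+01, -1.73541971e-04,
        1.37406787e-03,  8.47807030e-06]), 'tool_pos': array([ 0.21124301, -0.58817086,  0.23126078]), 'tool_rot': array([-3.72837706e-05,  9.85175795e-01,  1.71547814e-01, -2.26803541e-06]), 'contact_force': array([-0.70574826, -0.00872226,  0.36173209]), 'ft_torque': array([-0.03603796, -0.00199878, -0.03599928]), 'gripper_width': 0.9990653516586648}
```

View pics/top0.png

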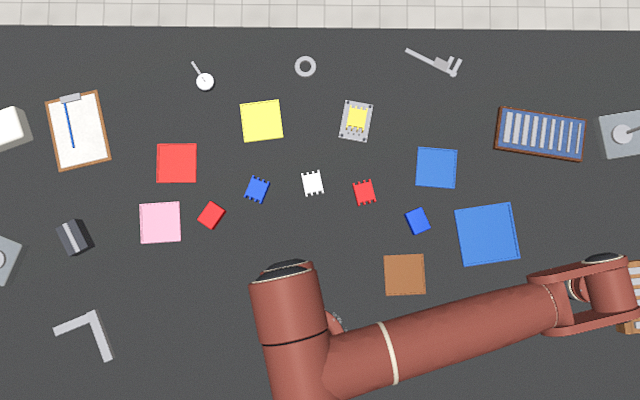

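View pics/side0.png

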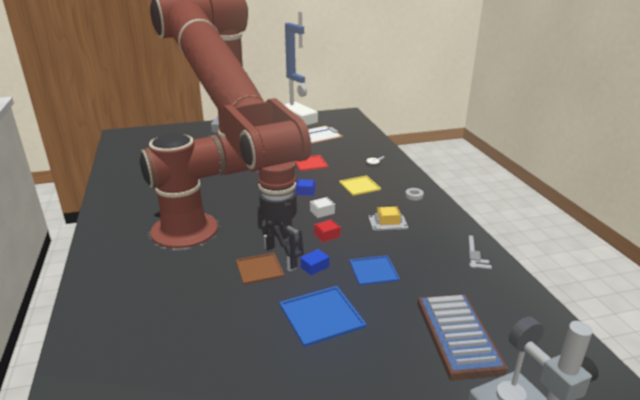

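The table shows, in the top picture:
- Finned sinks: blue (257,189), silver (312,183), red (364,192), and yellow in the fixture (355,120).
- Look-alikes to leave: solid red blank (211,215) and solid blue blank (417,221).
- Trays: red (177,163), not the pink one at (160,222). Yellow is (261,120). Blue is the smaller one at (436,168), not the big one (487,233) or the brown one (404,274).

Next I'll measure coarse poses and check the choice in a close crop.

```bash
cat > h.py <<'E'
import numpy as np,cv2
from scipy.spatial.transform import Rotation as R
from plant import *
def cloud(p,d,M,T):
    v,u=np.mgrid[:d.shape[0],:d.shape[1]]
    P=np.stack([(u-M[0,2])/M[0,0]*d,(v-M[1,2])/M[1,1]*d,d],-1)
    W=P@T[:3,:3].T+T[:3,3]; W[d<=0]=np.nan
    return W
def tooltf(s):
    T=np.eye(4);q=s["tool_rot"];T[:3,:3]=R.from_quat([q[1],q[2],q[3],q[0]]).as_matrix();T[:3,3]=s["tool_pos"];return T
def wrist():
    s=state();p,d=grab_frame("wrist");c=camera_params("wrist")
    T=tooltf(s)@c["T_tool_cam"]; return s,p,d,c["mtx"],T,cloud(p,d,c["mtx"],T)
def togo(s,xy,ang):
    """offset in tool axes(mm) & turn (deg) so that tool y (mod 180) lies along world angle ang"""
    T=tooltf(s);dl=np.array([xy[0],xy[1],s["tool_pos"][2]])-s["tool_pos"]
    t=T[:3,:3].T@dl*1000
    ya=np.degrees(np.arctan2(T[1,1],T[0,1])); # tool down: +turn about tool z = -world
    w=(ang-ya+90)%180-90
    return np.round(t,1),round(-w,1)
E
python3 - <<'E'
from h import *
p=np.load("topp.npy");d=np.load("topd.npy");c=camera_params("top");W=cloud(p,d,c["mtx"],c["extrinsics"])
hsv=cv2.cvtColor(p,cv2.COLOR_RGB2HSV)
for n,(x,y),r,z0 in[("ysink",(356,119),13,.045),("fix",(355,120),28,.004),("red",(364,192),22,.02),("blue",(257,189),22,.02),("silver",(312,183),22,.02),("rblank",(211,215),22,.02),("bblank",(417,221),22,.02),("ytray",(261,120),32,-1),("rtray",(177,163),32,-1),("btray",(436,168),32,-1)]:
    m=np.zeros(d.shape,bool);m[y-r:y+r,x-r:x+r]=1
    if z0>0: m&=W[...,2]>z0
    else: m&=(hsv[...,1]>110)
    q=W[m];q=q[~np.isnan(q[:,0])]
    rc=cv2.minAreaRect((q[:,:2]*1000).astype(np.float32))
    print(n,len(q),np.round(rc[0]),np.round(rc[1]),round(rc[2],1),"z",np.round(np.percentile(q[:,2],[5,50,95]),3), "r",round(np.hypot(*rc[0])))
cv2.imwrite("pics/crop.png",cv2.resize(p[90:250,130:470,::-1],None,fx=2.35,fy=2.35,interpolation=cv2.INTER_CUBIC))
E
```

```text
ysink 222 [ 654. -130.] [52. 67.] 80.2 z [0.045 0.048 0.051] r 667
fix 1262 [ 658. -128.] [166. 167.] 89.8 z [0.004 0.01  0.049] r 671
red 376 [ 438. -153.] [68. 52.] 14.8 z [0.031 0.038 0.044] r 464
blue 388 [444. 159.] [53. 68.] 68.5 z [0.03  0.038 0.043] r 471
silver 359 [463.  -3.] [67. 52.] 11.3 z [0.033 0.038 0.043] r 463
rblank 446 [367. 290.] [54. 68.] 56.8 z [0.032 0.038 0.044] r 468
bblank 446 [ 357. -309.] [68. 54.] 24.2 z [0.031 0.038 0.044] r 472
ytray 187 [653. 152.] [120. 118.] 7.0 z [-0.003  0.004  0.012] r 671
rtray 1601 [524. 403.] [119. 122.] 0.5 z [-0.002  0.004  0.01 ] r 661
btray 1573 [ 517. -372.] [122. 120.] 85.8 z [-0.002  0.004  0.01 ] r 637
```

View pics/crop.png

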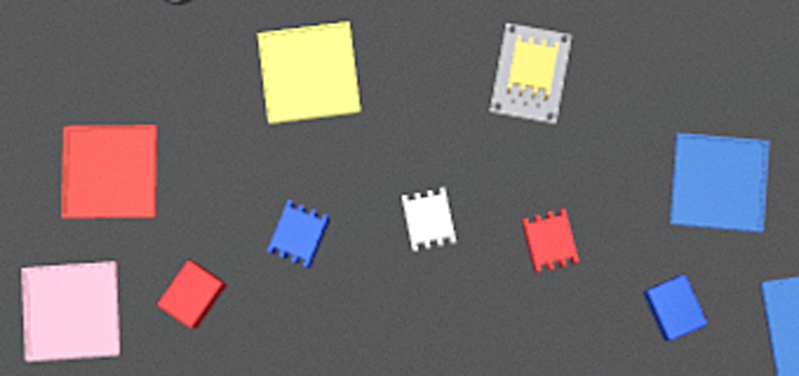

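```bash
cat >> h.py <<'E'
def plan(x,y,z,ang):
    """rows (mm, deg) from the current pose to world xyz (m) with tool y along ang (deg)"""
    s=state();T=tooltf(s);_,tn=togo(s,(x,y),ang)
    D=(np.array([x,y,z])-T[:3,3])*1000
    n=int(max(np.ceil(np.linalg.norm(D)/46),np.ceil(abs(tn)/8.2),1))
    rows=[]
    for k in range(n):
        A=T[:3,:3]@R.from_euler("z",tn/n*k,degrees=True).as_matrix()
        rows.append([*np.round(A.T@D/n,1).tolist(),round(tn/n,2)])
    print("at",np.round(T[:3,3],4),"yang",round(np.degrees(np.arctan2(T[1,1],T[0,1])),2),"j6",round(s["joint_pos"][5],2),"w",round(s["gripper_width"],3),"t",round(s["time"],1));print(rows)
E
python3 -c "
from h import *
plan(.650,-.130,.20,80.2)"
```

```text
at [ 0.2112 -0.5882  0.2313] yang -70.24 j6 -0.12 w 0.999 t 0.5
[[40.6, -20.2, 2.2, np.float64(2.11)], [39.8, -21.7, 2.2, np.float64(2.11)], [39.0, -23.1, 2.2, np.float64(2.11)], [38.1, -24.6, 2.2, np.float64(2.11)], [37.1, -26.0, 2.2, np.float64(2.11)], [36.2, -27.3, 2.2, np.float64(2.11)], [35.1, -28.6, 2.2, np.float64(2.11)], [34.0, -29.9, 2.2, np.float64(2.11)], [32.9, -31.1, 2.2, np.float64(2.11)], [31.8, -32.3, 2.2, np.float64(2.11)], [30.5, -33.5, 2.2, np.float64(2.11)], [29.3, -34.6, 2.2, np.float64(2.11)], [28.0, -35.6, 2.2, np.float64(2.11)], [26.7, -36.6, 2.2, np.float64(2.11)]]
```

Emit:
step_arm --pt "40.6 -20.2 2.2 2.11" --pt "39.8 -21.7 2.2 2.11" --pt "39 -23.1 2.2 2.11" --pt "38.1 -24.6 2.2 2.11" --pt "37.1 -26 2.2 2.11" --pt "36.2 -27.3 2.2 2.11" --pt "35.1 -28.6 2.2 2.11" --pt "34 -29.9 2.2 2.11" --claw 100

```text
time: 1.3
tool_pos: [0.469, -0.3241, 0.2143]
tool_rot: [0.003, 1.0, 0.013, 0.001]
contact_force: [0.4, 0.1, 0.1]
gripper_width: 0.997
```

Emit:
step_arm --pt "32.9 -31.1 2.2 2.11" --pt "31.8 -32.3 2.2 2.11" --pt "30.5 -33.5 2.2 2.11" --pt "29.3 -34.6 2.2 2.11" --pt "28 -35.6 2.2 2.11" --pt "26.7 -36.6 2.2 2.11" --pt "0 0 0 0"

```text
time: 2.0
tool_pos: [0.6722, -0.1191, 0.2009]
tool_rot: [0.003, 0.995, -0.099, 0.003]
contact_force: [-0.4, -0.5, 0.2]
gripper_width: 0.999
```

```bash
python3 - <<'E'
from h import *
s,p,d,M,T,W=wrist()
cv2.imwrite("pics/w1.png",p[:,:,::-1]); np.savez("w1.npz",p=p,d=d,W=W)
plan(.654,-.130,.20,80.2)
print(d[200,320],np.nanpercentile(W[...,2],[1,5,50,95]))
E
```

```text
at [ 0.671  -0.1209  0.201 ] yang -101.42 j6 1.49 w 0.999 t 2.0
[[-14.9, 12.3, 1.0, np.float64(-1.6)]]
0.3147802 [-2.00110053e-03 -1.44495930e-03  1.42549778e-04  2.81991553e-01]
```

View pics/w1.png

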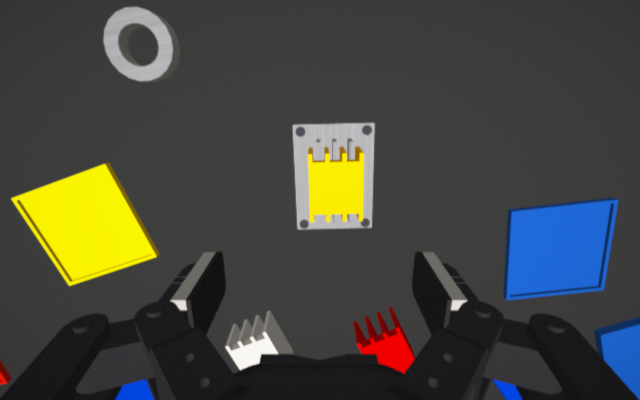

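The wrist view shows the yellow sink in its fixture at (335,185), with the yellow tray at (85,225) and the blue tray at (562,248). Measuring these from depth.

```bash
cat >> h.py <<'E'
def rect(W,u0,u1,v0,v1,z0,z1):
    m=np.zeros(W.shape[:2],bool);m[v0:v1,u0:u1]=1
    m&=(W[...,2]>z0)&(W[...,2]<z1)
    m=cv2.morphologyEx(m.astype(np.uint8),cv2.MORPH_OPEN,np.ones((3,3)))>0
    q=W[m]; rc=cv2.minAreaRect((q[:,:2]*1000).astype(np.float32))
    return len(q),np.round(rc[0],1),np.round(rc[1],1),round(rc[2],1),"zmed",round(float(np.median(q[:,2])),4)
E
python3 - <<'E'
from h import *
f=np.load("w1.npz");W=f["W"]
print("plate",rect(W,285,390,110,240,.041,.051))
print("base",rect(W,285,390,110,240,.004,.012))
print("fixfins",rect(W,285,390,110,240,.025,.034))
print("all",rect(W,285,390,110,240,.004,.06))
print("ytray",rect(W,0,175,155,295,.0015,.012))
print("btray",rect(W,495,630,190,310,.0015,.012))
E
```

```text
plate (3124, array([ 657.8, -134.1]), array([52. , 68.4]), 79.9, 'zmed', 0.0457)
base (4378, array([ 657.3, -134. ]), array([ 84.2, 116.2]), 80.0, 'zmed', 0.0077)
fixfins (333, array([ 657.3, -134. ]), array([35.8, 86.3]), 80.2, 'zmed', 0.0286)
all (8207, array([ 657.3, -134. ]), array([ 84.2, 116.2]), 80.0, 'zmed', 0.0089)
ytray (9943, array([654.7, 151.3]), array([118. , 122.7]), 7.9, 'zmed', 0.0031)
btray (8183, array([ 518.8, -373.6]), array([118.6, 117.7]), 85.3, 'zmed', 0.0027)
```

Emit:
step_arm --pt "-13 15.5 30 -1.4" --pt "0 0 30 0" --pt "0 0 0 0" --pt "0 0 0 0"

```text
time: 2.45
tool_pos: [0.6552, -0.1368, 0.1425]
tool_rot: [0.005, 0.996, -0.087, 0.004]
contact_force: [0.4, 0.4, 0.5]
gripper_width: 0.999
```

```bash
python3 - <<'E'
from h import *
s,p,d,M,T,W=wrist()
np.savez("w2.npz",p=p,d=d,W=W);cv2.imwrite("pics/w2.png",p[:,:,::-1])
u=int(320);
m=(np.hypot(W[...,0]-.6573,W[...,1]+.134)<.075)
W[~m]=np.nan
for z in[(.041,.051),(.004,.012),(.025,.034)]: print(rect(W,0,640,0,400,*z))
plan(.6573,-.134,.010,80)
E
```

```text
(4805, array([ 657.7, -134. ]), array([52.2, 68.4]), 79.9, 'zmed', 0.0457)
(6253, array([ 656.8, -133.9]), array([ 84.2, 116.3]), 79.9, 'zmed', 0.0077)
(487, array([ 657.4, -134.2]), array([35.8, 85.7]), 80.4, 'zmed', 0.0287)
at [ 0.655  -0.1367  0.1422] yang -99.98 j6 1.43 w 1.003 t 2.5
[[0.2, -1.4, 44.1, np.float64(0.0)], [0.2, -1.4, 44.1, np.float64(0.0)], [0.2, -1.4, 44.1, np.float64(0.0)]]
```

Emit:
step_arm --pt "0.2 -2.2 40 0" --pt "0.2 -1.4 40 0" --pt "0.2 -0.6 30 0" --pt "0 0 14 0" --pt "0 0 5 0" --pt "0 0 0 0"

```text
time: 3.1
tool_pos: [0.6667, -0.139, 0.0245]
tool_rot: [0.007, 0.996, -0.088, 0.015]
contact_force: [-0.2, 0.4, 0.2]
gripper_width: 1.001
```

```bash
python3 - <<'E'
from h import *
plan(.6577,-.134,.010,80); print(np.round(tooltf(state())[:3,2],4))
E
```

```text
at [ 0.6667 -0.139   0.0245] yang -100.11 j6 1.44 w 1.001 t 3.1
[[-10.2, -3.5, 14.1, np.float64(-0.1)]]
[ 0.0286 -0.0173 -0.9994]
```

Emit:
step_arm --pt "0 0 -40 0" --pt "0 0 -40 0" --pt "0 0 0 0"

```text
time: 3.4
tool_pos: [0.6664, -0.1385, 0.1119]
tool_rot: [0.008, 0.996, -0.088, 0.017]
contact_force: [0.7, -0.2, 1.0]
gripper_width: 1.001
```

```bash
python3 - <<'E'
from h import *
plan(.6577,-.134,.10,80); print(np.round(tooltf(state())[:3,2],4))
E
```

```text
at [ 0.6664 -0.1385  0.1119] yang -100.13 j6 1.44 w 1.001 t 3.4
[[-9.8, -3.0, 11.6, np.float64(-0.1)]]
[ 0.0334 -0.019  -0.9993]
```

Emit:
step_arm --pt "0 0 0 0" --pt "0 0 0 0" --pt "0 0 0 0" --pt "0 0 0 0"

```text
time: 3.8
tool_pos: [0.668, -0.1391, 0.1158]
tool_rot: [0.009, 0.996, -0.088, 0.02]
contact_force: [0.0, -0.1, -0.5]
gripper_width: 1.001
```

```bash
python3 - <<'E'
from h import *
plan(.6577,-.134,.10,80); print(np.round(tooltf(state())[:3,2],4),state()["joint_vel"].round(3))
E
```

```text
at [ 0.668  -0.1391  0.1158] yang -100.13 j6 1.44 w 1.001 t 3.8
[[-11.7, -3.4, 15.3, np.float64(-0.1)]]
[ 0.039  -0.0208 -0.999 ] [-0.001  0.007  0.011 -0.001  0.001  0.001]
```

Emit:
step_arm --pt "-40 0 0 0" --pt "-40 0 0 0" --pt "0 0 0 0"

```text
time: 4.1
tool_pos: [0.5838, -0.1235, 0.1051]
tool_rot: [0.007, 0.996, -0.088, 0.015]
contact_force: [0.3, -0.0, -0.1]
gripper_width: 1.003
```

```bash
python3 - <<'E'
from h import *
plan(.6577,-.134,.10,80); print(np.round(tooltf(state())[:3,2],4),state()["joint_vel"].round(3))
E
```

```text
at [ 0.5838 -0.1235  0.1051] yang -100.11 j6 1.42 w 1.003 t 4.1
[[37.2, -1.4, 3.7, np.float64(-0.05)], [37.2, -1.3, 3.7, np.float64(-0.05)]]
[ 0.0279 -0.017  -0.9995] [ 0.     0.052 -0.079  0.005 -0.043  0.002]
```

Emit:
step_arm --pt "40 0 0 0" --pt "40 0 0 0" --pt "0 0 0 0"

```text
time: 4.4
tool_pos: [0.6597, -0.1364, 0.101]
tool_rot: [0.006, 0.996, -0.088, 0.01]
contact_force: [0.0, 0.4, 0.2]
gripper_width: 1.0
```

```bash
python3 - <<'E'
from h import *
plan(.6577,-.134,.10,80); print(np.round(tooltf(state())[:3,2],4),state()["joint_vel"].round(3))
E
```

```text
at [ 0.6597 -0.1364  0.101 ] yang -100.14 j6 1.44 w 1.0 t 4.4
[[-2.4, -2.0, 1.0, np.float64(-0.1)]]
[ 0.0183 -0.0139 -0.9997] [-0.001 -0.041  0.074 -0.004  0.041 -0.002]
```

Emit:
step_arm --pt "-5 -2 40 0" --pt "-3 0 30 0" --pt "-1 0 14 0"

```text
time: 4.7
tool_pos: [0.6563, -0.135, 0.0167]
tool_rot: [0.007, 0.996, -0.088, 0.012]
contact_force: [-0.1, 0.3, -1.1]
gripper_width: 0.999
```

```bash
python3 - <<'E'
from h import *
plan(.6577,-.134,.010,80); print(np.round(tooltf(state())[:3,2],4),state()["joint_vel"].round(3))
E
```

```text
at [ 0.6563 -0.135   0.0167] yang -100.13 j6 1.44 w 0.999 t 4.7
[[1.1, -1.3, 6.7, np.float64(-0.1)]]
[ 0.0234 -0.0156 -0.9996] [-0.002  0.177  0.052  0.001 -0.225 -0.001]
```

Emit:
step_arm --pt "1 -1 5 0" --pt "0 0 2 0" --pt "0 0 1 0" --pt "0 0 1 0" --pt "0 0 1 0" --pt "0 0 1 0" --pt "0 0 0 0" --claw 50

```text
time: 5.4
tool_pos: [0.658, -0.1344, 0.007]
tool_rot: [0.007, 0.996, -0.088, 0.012]
contact_force: [0.5, 0.2, -1.9]
gripper_width: 0.602
```

```bash
python3 - <<'E'
from h import *
plan(.6577,-.134,.010,80); print(np.round(tooltf(state())[:3,2],4),state()["contact_force"].round(3))
E
```

```text
at [ 0.658  -0.1344  0.007 ] yang -100.13 j6 1.44 w 0.602 t 5.4
[[-0.3, -0.3, -3.0, np.float64(-0.1)]]
[ 0.0234 -0.0156 -0.9996] [ 0.463  0.214 -1.883]
```

Emit:
step_arm --pt "0 0 -15 0" --pt "0 0 -20 0" --pt "0 0 -40 0" --pt "0 0 -20 0"

```text
time: 5.8
tool_pos: [0.6531, -0.1321, 0.1027]
tool_rot: [0.006, 0.996, -0.088, 0.009]
contact_force: [0.6, -0.8, -0.3]
gripper_width: 0.6
```

```bash
python3 - <<'E'
from h import *
print(np.round(tooltf(state())[:3,2],4),state()["contact_force"].round(3))
plan(.6547,.1513,.10,97.9)
E
```

```text
[ 0.0165 -0.0134 -0.9998] [ 0.615 -0.824 -0.31 ]
at [ 0.6531 -0.1321  0.1027] yang -100.14 j6 1.44 w 0.6 t 5.8
[[-6.9, -39.9, -0.2, np.float64(-2.57)], [-5.1, -40.2, -0.2, np.float64(-2.57)], [-3.3, -40.4, -0.2, np.float64(-2.57)], [-1.5, -40.5, -0.2, np.float64(-2.57)], [0.3, -40.5, -0.2, np.float64(-2.57)], [2.2, -40.4, -0.2, np.float64(-2.57)], [4.0, -40.3, -0.2, np.float64(-2.57)]]
```

Emit:
step_arm --pt "-6.9 -39.9 -0.2 -2.57" --pt "-5.1 -40.2 -0.2 -2.57" --pt "-3.3 -40.4 -0.2 -2.57" --pt "-1.5 -40.5 -0.2 -2.57" --pt "0.3 -40.5 -0.2 -2.57" --pt "2.2 -40.4 -0.2 -2.57" --pt "4 -40.3 -0.2 -2.57" --pt "0 0 0 0"

```text
time: 6.6
tool_pos: [0.661, 0.1592, 0.1185]
tool_rot: [0.01, 0.997, 0.072, 0.021]
contact_force: [-0.2, 0.1, -1.3]
gripper_width: 0.6
```

```bash
python3 - <<'E'
from h import *
s,p,d,M,T,W=wrist()
np.savez("w3.npz",p=p,d=d,W=W);cv2.imwrite("pics/w3.png",p[:,:,::-1])
print(np.round(T[:3,2],3),np.round(tooltf(s)[:3,2],4),s["contact_force"].round(2))
plan(.6547,.1513,.10,97.9)
E
```

```text
[-0.26  -0.059 -0.964] [ 0.0425 -0.0162 -0.999 ] [-0.25  0.13 -1.26]
at [0.6614 0.1571 0.1187] yang -81.82 j6 1.57 w 0.602 t 6.7
[[-8.2, 4.3, 18.5, np.float64(0.3)]]
```

View pics/w3.png

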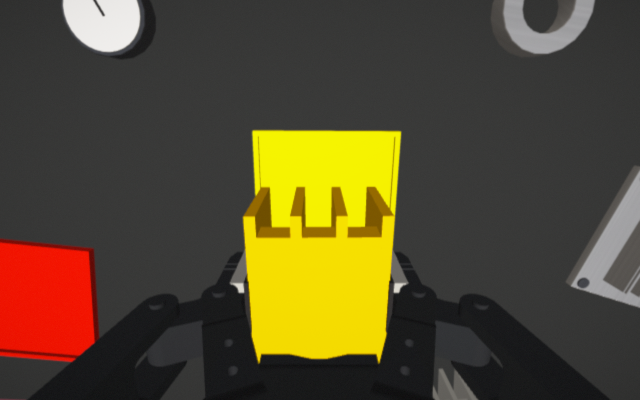

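Emit:
step_arm --pt "-12 4 35 0" --pt "-2 0 35 0" --pt "0 0 30 0"

```text
time: 6.95
tool_pos: [0.6597, 0.1482, 0.027]
tool_rot: [0.011, 0.997, 0.071, 0.03]
contact_force: [0.0, -0.1, -1.7]
gripper_width: 0.599
```

```bash
python3 - <<'E'
from h import *
print(np.round(tooltf(state())[:3,2],4),state()["contact_force"].round(3))
plan(.6547,.1513,.004,97.9)
E
```

```text
[ 0.0616 -0.0171 -0.998 ] [ 0.048 -0.068 -1.736]
at [0.6597 0.1482 0.027 ] yang -81.91 j6 1.56 w 0.599 t 7.0
[[-5.9, -4.4, 22.5, np.float64(0.2)]]
```

Emit:
step_arm --pt "-5 -3 14 0" --pt "-1 -1 8 0" --pt "0 0 2 0"

```text
time: 7.25
tool_pos: [0.6532, 0.1484, 0.0018]
tool_rot: [0.011, 0.997, 0.069, 0.028]
contact_force: [-6.5, 1.3, 11.3]
gripper_width: 0.601
```

```bash
python3 - <<'E'
from h import *
print(np.round(tooltf(state())[:3,2],4),state()["contact_force"].round(3))
plan(.6547,.1513,.004,97.9)
E
```

```text
[ 0.0564 -0.0172 -0.9983] [-6.5    1.291 11.261]
at [0.6532 0.1484 0.0018] yang -82.15 j6 1.57 w 0.601 t 7.2
[[2.0, -2.6, -2.1, np.float64(-0.1)]]
```

Touching down with 11 N; release with a moderate opening and lift.

Emit:
step_arm --pt "0 0 -1 0" --pt "0 0 -1 0" --pt "0 0 0 0" --pt "0 0 0 0" --claw 78

```text
time: 7.65
tool_pos: [0.6574, 0.1478, 0.0102]
tool_rot: [0.011, 0.997, 0.068, 0.032]
contact_force: [-0.3, 0.0, -0.6]
gripper_width: 0.78
```

Emit:
step_arm --pt "0 0 -25 0" --pt "0 0 -45 0" --pt "0 0 -45 0" --pt "0 0 -30 0" --pt "0 0 0 0"

```text
time: 8.15
tool_pos: [0.647, 0.1497, 0.1592]
tool_rot: [0.011, 0.997, 0.068, 0.031]
contact_force: [1.1, 0.2, 0.5]
gripper_width: 0.778
```

```bash
python3 - <<'E'
from h import *
s,p,d,M,T,W=wrist()
print(np.round(tooltf(s)[:3,2],4),s["contact_force"].round(2))
m=np.hypot(W[...,0]-.655,W[...,1]-.151)<.1
W[~m]=np.nan
print("ysink",rect(W,0,640,0,400,.03,.06));print("tray",rect(W,0,640,0,400,.0015,.012))
plan(.438,-.153,.15,104.8)
E
```

```text
[ 0.0643 -0.0174 -0.9978] [1.14 0.23 0.49]
ysink (4239, array([654.7, 147.9]), array([68.4, 52. ]), 7.7, 'zmed', 0.0406)
tray (9871, array([655.6, 149.5]), array([116.5, 116.3]), 8.0, 'zmed', 0.003)
at [0.6461 0.1495 0.1569] yang -82.27 j6 1.57 w 0.777 t 8.2
[[-30.9, 33.9, -0.1, np.float64(-0.89)], [-31.4, 33.5, -0.1, np.float64(-0.89)], [-31.9, 33.0, -0.1, np.float64(-0.89)], [-32.4, 32.5, -0.1, np.float64(-0.89)], [-32.9, 32.0, -0.1, np.float64(-0.89)], [-33.4, 31.4, -0.1, np.float64(-0.89)], [-33.9, 30.9, -0.1, np.float64(-0.89)], [-34.4, 30.4, -0.1, np.float64(-0.89)]]
```

Emit:
step_arm --pt "-30.9 33.9 0 -0.9" --pt "-31.4 33.5 0 -0.9" --pt "-31.9 33 0 -0.9" --pt "-32.4 32.5 0 -0.9" --pt "-32.9 32 0 -0.9" --pt "-33.4 31.4 0 -0.9" --pt "-33.9 30.9 0 -0.9" --pt "-34.4 30.4 0 -0.9" --claw 100

```text
time: 9.0
tool_pos: [0.4276, -0.1583, 0.134]
tool_rot: [0.009, 0.99, 0.138, 0.02]
contact_force: [-0.2, -0.6, -1.0]
gripper_width: 1.001
```

```bash
python3 - <<'E'
from h import *
s=state();print(np.round(tooltf(s)[:3,2],4))
plan(.438,-.153,.15,104.8)
E
```

```text
[ 0.0418 -0.013  -0.999 ]
at [ 0.4276 -0.1583  0.134 ] yang -74.16 j6 0.77 w 1.001 t 9.0
[[12.0, -1.9, -15.7, np.float64(1.0)]]
```

Emit:
step_arm --pt "40 0 0 1" --pt "40 0 0 0" --pt "-40 0 0 0" --pt "-40 0 0 0"

```text
time: 9.4
tool_pos: [0.4177, -0.1643, 0.1184]
tool_rot: [0.002, 0.993, 0.119, 0.008]
contact_force: [-0.5, -0.5, -0.3]
gripper_width: 1.007
```

```bash
python3 - <<'E'
from h import *
s,p,d,M,T,W=wrist();print(np.round(tooltf(s)[:3,2],4))
np.savez("w4.npz",p=p,d=d,W=W);cv2.imwrite("pics/w4.png",p[:,:,::-1])
m=np.hypot(W[...,0]-.438,W[...,1]+.153)<.055
W[~m]=np.nan
print("red",rect(W,0,640,0,400,.025,.05))
plan(.438,-.153,.1,104.8)
E
```

```text
[ 0.0157 -0.0026 -0.9999]
red (5972, array([ 440. , -157.1]), array([68.5, 52.2]), 14.8, 'zmed', 0.0376)
at [ 0.4122 -0.1641  0.1159] yang -76.43 j6 0.78 w 1.004 t 9.4
[[27.5, -4.8, 16.1, np.float64(-1.2)]]
```

View pics/w4.png

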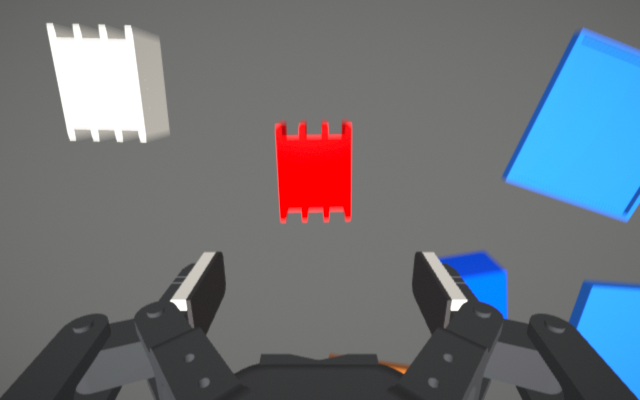

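The wrist view shows the red finned sink at (314,172) with its teeth visible. Silver is at (103,83) and the blue blank at (475,270), both clear of the fingers.

Emit:
step_arm --pt "27 -2 15 -1.2" --pt "0 0 15 0" --pt "0 0 0 0" --pt "0 0 0 0"

```text
time: 9.85
tool_pos: [0.433, -0.1545, 0.0779]
tool_rot: [-0.002, 0.992, 0.127, -0.0]
contact_force: [0.3, -0.4, -0.8]
gripper_width: 0.998
```

```bash
python3 - <<'E'
from h import *
s,p,d,M,T,W=wrist();print(np.round(tooltf(s)[:3,2],4))
m=np.hypot(W[...,0]-.438,W[...,1]+.153)<.055
W[~m]=np.nan
print("red",rect(W,0,640,0,400,.025,.05))
plan(.439,-.156,.004,104.8)
E
```

```text
[-0.0012  0.0037 -1.    ]
red (8089, array([ 440. , -157.1]), array([69. , 52.3]), 14.9, 'zmed', 0.0376)
at [ 0.4326 -0.1543  0.0777] yang -75.43 j6 0.81 w 1.001 t 9.9
[[2.9, 1.8, 36.8, np.float64(-0.1)], [2.9, 1.8, 36.8, np.float64(-0.1)]]
```

Emit:
step_arm --pt "4 3 36 -0.1" --pt "2.5 1.8 28 0" --pt "0 0 8 0"

```text
time: 10.2
tool_pos: [0.4438, -0.1592, 0.0083]
tool_rot: [0.001, 0.992, 0.128, 0.003]
contact_force: [0.3, -0.2, -0.4]
gripper_width: 1.003
```

```bash
python3 - <<'E'
from h import *
s=state();print(np.round(tooltf(s)[:3,2],4))
plan(.440,-.157,.004,104.9)
E
```

```text
[ 0.0071 -0.001  -1.    ]
at [ 0.4438 -0.1592  0.0083] yang -75.34 j6 0.81 w 1.003 t 10.2
[[-3.1, -3.1, 4.3, np.float64(-0.2)]]
```

Emit:
step_arm --pt "-3 -3 5 -0.2" --pt "0 0 1 0" --pt "0 0 1 0" --pt "0 0 1 0" --pt "0 0 1 0" --pt "0 0 1 0" --claw 50

```text
time: 10.8
tool_pos: [0.4413, -0.1577, 0.0028]
tool_rot: [0.002, 0.992, 0.13, 0.004]
contact_force: [-4.6, 1.9, 7.6]
gripper_width: 0.6
```

```bash
python3 - <<'E'
from h import *
s=state();print(np.round(tooltf(s)[:3,2],4),s["contact_force"])
plan(.440,-.157,.004,104.9)
E
```

```text
[ 0.0091 -0.0022 -1.    ] [-4.56182122  1.92256883  7.60366912]
at [ 0.4413 -0.1577  0.0028] yang -75.1 j6 0.81 w 0.6 t 10.8
[[-1.1, -1.0, -1.2, np.float64(-0.0)]]
```

Emit:
step_arm --pt "0 0 -20 0" --pt "0 0 -40 0" --pt "0 0 -40 0" --pt "0 0 -15 0"

```text
time: 11.2
tool_pos: [0.4373, -0.156, 0.1177]
tool_rot: [-0.0, 0.992, 0.13, 0.001]
contact_force: [0.1, 0.2, -1.3]
gripper_width: 0.599
```

```bash
python3 - <<'E'
from h import *
s=state();print(np.round(tooltf(s)[:3,2],4),s["contact_force"].round(1))
plan(.526,.400,.12,90.5)
E
```

```text
[ 0.0024  0.0012 -1.    ] [ 0.1  0.2 -1.3]
at [ 0.4373 -0.156   0.1177] yang -75.11 j6 0.81 w 0.599 t 11.2
[[17.6, -39.6, -0.1, np.float64(1.11)], [16.8, -39.9, -0.1, np.float64(1.11)], [16.0, -40.2, -0.1, np.float64(1.11)], [15.3, -40.5, -0.1, np.float64(1.11)], [14.5, -40.8, -0.1, np.float64(1.11)], [13.7, -41.1, -0.1, np.float64(1.11)], [12.9, -41.4, -0.1, np.float64(1.11)], [12.1, -41.6, -0.1, np.float64(1.11)], [11.3, -41.8, -0.1, np.float64(1.11)], [10.5, -42.0, -0.1, np.float64(1.11)], [9.6, -42.2, -0.1, np.float64(1.11)], [8.8, -42.4, -0.1, np.float64(1.11)], [8.0, -42.6, -0.1, np.float64(1.11)]]
```

Emit:
step_arm --pt "17.6 -39.6 0 1.11" --pt "16.8 -39.9 0 1.11" --pt "16 -40.2 0 1.11" --pt "15.3 -40.5 0 1.11" --pt "14.5 -40.8 0 1.11" --pt "13.7 -41.1 0 1.11" --pt "12.9 -41.4 0 1.11" --pt "12.1 -41.6 0 1.11"

```text
time: 12.0
tool_pos: [0.4999, 0.1916, 0.1236]
tool_rot: [0.003, 0.999, 0.043, 0.011]
contact_force: [1.4, -0.4, -1.5]
gripper_width: 0.598
```

Emit:
step_arm --pt "11.3 -41.8 0 1.11" --pt "10.5 -42 0 1.11" --pt "9.6 -42.2 0 1.11" --pt "8.8 -42.4 0 1.11" --pt "8 -42.6 0 1.11" --pt "0 0 0 0"

```text
time: 12.6
tool_pos: [0.5376, 0.419, 0.121]
tool_rot: [0.002, 1.0, -0.005, 0.012]
contact_force: [-0.1, -0.5, -1.5]
gripper_width: 0.602
```

```bash
python3 - <<'E'
from h import *
s,p,d,M,T,W=wrist();print(np.round(tooltf(s)[:3,2],4))
cv2.imwrite("pics/w5.png",p[:,:,::-1])
m=np.hypot(W[...,0]-.526,W[...,1]-.400)<.1
W[~m]=np.nan
print("rtray",rect(W,0,640,0,400,.0015,.012))
plan(.526,.400,.03,90.5)
E
```

```text
[ 0.0235 -0.0039 -0.9997]
rtray (10935, array([531. , 399.8]), array([105.1, 116.5]), 1.0, 'zmed', 0.0028)
at [0.5373 0.4169 0.1207] yang -90.56 j6 2.14 w 0.6 t 12.7
[[-4.4, 5.5, 30.2, np.float64(-0.37)], [-4.4, 5.5, 30.2, np.float64(-0.37)], [-4.5, 5.4, 30.2, np.float64(-0.37)]]
```

Emit:
step_arm --pt "-7 9 30 0" --pt "-5 6 30 0" --pt "-2 2 25 0"

```text
time: 12.95
tool_pos: [0.5286, 0.4001, 0.0388]
tool_rot: [0.001, 1.0, -0.004, 0.016]
contact_force: [0.5, -0.7, -2.9]
gripper_width: 0.602
```

```bash
python3 - <<'E'
from h import *
s=state();print(np.round(tooltf(s)[:3,2],4),s["contact_force"].round(1))
plan(.5255,.400,.006,91)
E
```

```text
[ 0.0327 -0.0013 -0.9995] [ 0.5 -0.7 -2.9]
at [0.5286 0.4001 0.0388] yang -90.51 j6 2.13 w 0.602 t 12.9
[[-4.2, 0.1, 32.6, np.float64(-1.5)]]
```

Emit:
step_arm --pt "-3 0 22 0" --pt "-1 0 8 0" --pt "0 0 3 0"

```text
time: 13.25
tool_pos: [0.5236, 0.3962, 0.0057]
tool_rot: [0.002, 1.0, -0.006, 0.013]
contact_force: [-11.4, -2.5, 27.0]
gripper_width: 0.598
```

```bash
python3 - <<'E'
from h import *
s=state();print(np.round(tooltf(s)[:3,2],4),s["contact_force"].round(1))
plan(.5255,.400,.006,91)
E
```

```text
[ 0.0254 -0.0044 -0.9997] [-11.4  -2.5  27. ]
at [0.5236 0.3962 0.0057] yang -90.69 j6 2.13 w 0.598 t 13.2
[[1.9, -3.8, -0.3, np.float64(-1.7)]]
```

Emit:
step_arm --pt "0 0 -1 0" --pt "0 0 -1 0" --pt "0 0 0 0" --pt "0 0 0 0" --claw 78

```text
time: 13.65
tool_pos: [0.5264, 0.3954, 0.0124]
tool_rot: [0.001, 1.0, -0.007, 0.016]
contact_force: [-0.2, 0.1, 0.5]
gripper_width: 0.783
```

Emit:
step_arm --pt "0 0 -25 0" --pt "0 0 -45 0" --pt "0 0 -45 0" --pt "0 0 -30 0" --pt "0 0 0 0"

```text
time: 14.15
tool_pos: [0.5208, 0.3941, 0.1598]
tool_rot: [0.002, 1.0, -0.007, 0.014]
contact_force: [0.4, -1.3, 0.8]
gripper_width: 0.78
```

```bash
python3 - <<'E'
from h import *
s,p,d,M,T,W=wrist()
print(np.round(tooltf(s)[:3,2],4),s["contact_force"].round(2))
m=np.hypot(W[...,0]-.5255,W[...,1]-.4)<.1
W[~m]=np.nan
print("rsink",rect(W,0,640,0,400,.03,.06));print("tray",rect(W,0,640,0,400,.0015,.012))
plan(.446,.157,.13,68.5)
E
```

```text
[ 0.0271 -0.0048 -0.9996] [ 0.42 -1.29  0.78]
rsink (4216, array([523.4, 395.6]), array([52.2, 68.6]), 89.4, 'zmed', 0.0407)
tray (9859, array([525.3, 400.1]), array([116.4, 116.8]), 1.1, 'zmed', 0.003)
at [0.5199 0.3935 0.1574] yang -90.85 j6 2.13 w 0.779 t 14.2
[[-11.8, 39.6, 4.5, np.float64(3.45)], [-9.4, 40.2, 4.5, np.float64(3.45)], [-7.0, 40.7, 4.5, np.float64(3.45)], [-4.5, 41.0, 4.5, np.float64(3.45)], [-2.1, 41.2, 4.5, np.float64(3.45)], [0.4, 41.3, 4.5, np.float64(3.45)]]
```

Red is placed and standing flat, inside its tray. On to blue.

Emit:
step_arm --pt "-11.8 39.6 4.5 3.45" --pt "-9.4 40.2 4.5 3.45" --pt "-7 40.7 4.5 3.45" --pt "-4.5 41 4.5 3.45" --pt "-2.1 41.2 4.5 3.45" --pt "-15 38 4.5 3.45" --pt "0 0 0 0" --claw 100

```text
time: 14.9
tool_pos: [0.4198, 0.1558, 0.1125]
tool_rot: [0.007, 0.981, -0.193, 0.002]
contact_force: [-0.1, 1.0, -0.7]
gripper_width: 1.002
```

```bash
python3 - <<'E'
from h import *
s,p,d,M,T,W=wrist();print(np.round(tooltf(s)[:3,2],4))
m=np.hypot(W[...,0]-.446,W[...,1]-.157)<.055
W[~m]=np.nan
print("blue",rect(W,0,640,0,400,.025,.05))
cv2.imwrite("pics/w6.png",p[:,:,::-1])
plan(.446,.157,.08,68.5)
E
```

```text
[ 0.0023 -0.014  -0.9999]
blue (6284, array([445.5, 155.8]), array([51.9, 68.5]), 68.8, 'zmed', 0.0376)
at [0.4218 0.157  0.1138] yang -112.18 j6 2.16 w 0.997 t 14.9
[[22.0, -9.5, 33.9, np.float64(-0.7)]]
```

View pics/w6.png

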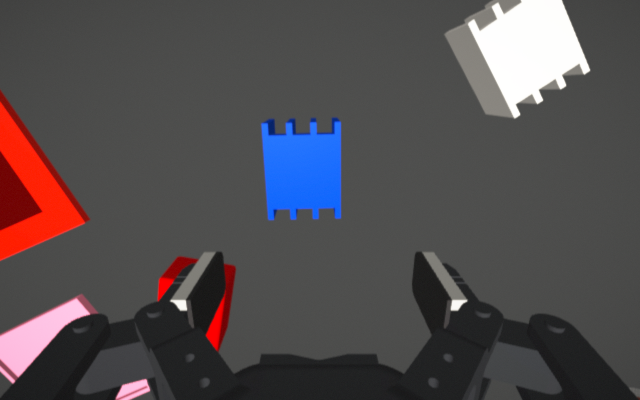

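The blue finned sink is at (302,170), with teeth visible. The red blank at (200,300) is about 150 mm away, so it's clear.

Emit:
step_arm --pt "21 -8 20 -0.8" --pt "0 0 15 0" --pt "0 0 0 0"

```text
time: 15.25
tool_pos: [0.4461, 0.157, 0.0767]
tool_rot: [0.005, 0.983, -0.185, 0.004]
contact_force: [-0.7, 0.1, -0.3]
gripper_width: 1.001
```

```bash
python3 - <<'E'
from h import *
s,p,d,M,T,W=wrist();print(np.round(tooltf(s)[:3,2],4))
m=np.hypot(W[...,0]-.446,W[...,1]-.157)<.055
W[~m]=np.nan
print("blue",rect(W,0,640,0,400,.025,.05))
plan(.4455,.1558,.004,68.8)
E
```

```text
[ 0.006  -0.0119 -0.9999]
blue (7942, array([445.5, 155.5]), array([52.3, 68.7]), 68.8, 'zmed', 0.0377)
at [0.4467 0.1572 0.0777] yang -111.27 j6 2.14 w 0.996 t 15.3
[[-0.8, 0.6, 36.9, np.float64(-0.05)], [-0.8, 0.6, 36.9, np.float64(-0.05)]]
```

Emit:
step_arm --pt "-2 0.5 36 0" --pt "-2 0.5 28 0" --pt "0 0 8 0"

```text
time: 15.6
tool_pos: [0.4484, 0.1594, 0.0083]
tool_rot: [0.003, 0.983, -0.183, 0.009]
contact_force: [0.1, -0.5, -0.4]
gripper_width: 0.997
```

```bash
python3 - <<'E'
from h import *
s=state();print(np.round(tooltf(s)[:3,2],4))
plan(.4455,.1556,.004,68.8)
E
```

```text
[ 0.0172 -0.0096 -0.9998]
at [0.4484 0.1594 0.0083] yang -111.1 j6 2.14 w 0.997 t 15.6
[[-1.4, 4.5, 4.3, np.float64(0.1)]]
```

Emit:
step_arm --pt "-1.4 4.5 4 0.1" --pt "0 0 1 0" --pt "0 0 1 0" --pt "0 0 1 0" --pt "0 0 1 0" --pt "0 0 1 0" --claw 50

```text
time: 16.2
tool_pos: [0.4482, 0.1565, 0.0041]
tool_rot: [0.003, 0.983, -0.183, 0.011]
contact_force: [-5.8, -0.6, 8.2]
gripper_width: 0.601
```

Emit:
step_arm --pt "0 0 -20 0" --pt "0 0 -40 0" --pt "0 0 -40 0" --pt "0 0 -15 0"

```text
time: 16.6
tool_pos: [0.4429, 0.157, 0.1189]
tool_rot: [0.004, 0.983, -0.183, 0.007]
contact_force: [0.6, 0.2, -2.5]
gripper_width: 0.599
```

```bash
python3 - <<'E'
from h import *
s=state();print(np.round(tooltf(s)[:3,2],4),s["contact_force"].round(1))
plan(.518,-.374,.12,85)
E
```

```text
[ 0.0131 -0.0101 -0.9999] [ 0.6  0.2 -2.5]
at [0.4429 0.157  0.1189] yang -111.14 j6 2.13 w 0.599 t 16.6
[[21.8, 39.0, 0.4, np.float64(-1.34)], [20.9, 39.5, 0.4, np.float64(-1.34)], [19.9, 40.0, 0.4, np.float64(-1.34)], [19.0, 40.4, 0.4, np.float64(-1.34)], [18.1, 40.9, 0.4, np.float64(-1.34)], [17.1, 41.3, 0.4, np.float64(-1.34)], [16.1, 41.7, 0.4, np.float64(-1.34)], [15.1, 42.0, 0.4, np.float64(-1.34)], [14.1, 42.4, 0.4, np.float64(-1.34)], [13.2, 42.7, 0.4, np.float64(-1.34)], [12.1, 43.0, 0.4, np.float64(-1.34)], [11.1, 43.3, 0.4, np.float64(-1.34)]]
```

Emit:
step_arm --pt "21.8 39 0 -1.34" --pt "20.9 39.5 0 -1.34" --pt "19.9 40 0 -1.34" --pt "19 40.4 0 -1.34" --pt "18.1 40.9 0 -1.34" --pt "17.1 41.3 0 -1.34" --pt "16.1 41.7 0 -1.34" --pt "15.1 42 0 -1.34"

```text
time: 17.4
tool_pos: [0.5005, -0.2037, 0.1291]
tool_rot: [0.003, 0.997, -0.081, 0.016]
contact_force: [-0.5, 0.7, -1.4]
gripper_width: 0.6
```

Emit:
step_arm --pt "14.1 42.4 0 -1.34" --pt "13.2 42.7 0 -1.34" --pt "12.1 43 0 -1.34" --pt "0 20 0 -1.34" --pt "0 0 0 0"

```text
time: 17.9
tool_pos: [0.5196, -0.3688, 0.13]
tool_rot: [0.005, 0.999, -0.036, 0.018]
contact_force: [1.0, 1.4, -2.4]
gripper_width: 0.599
```

```bash
python3 - <<'E'
from h import *
s,p,d,M,T,W=wrist();print(np.round(tooltf(s)[:3,2],4))
m=np.hypot(W[...,0]-.518,W[...,1]+.374)<.1
W[~m]=np.nan
print("btray",rect(W,0,640,0,400,.0015,.012))
plan(.518,-.374,.03,85.5)
E
```

```text
[ 0.0349 -0.0116 -0.9993]
btray (11450, array([ 529.9, -374.4]), array([116.4,  93.9]), 85.7, 'zmed', 0.0028)
at [ 0.5197 -0.3675  0.1298] yang -94.08 j6 0.9 w 0.599 t 17.9
[[-1.6, 1.9, 33.3, np.float64(0.13)], [-1.6, 1.9, 33.3, np.float64(0.13)], [-1.6, 1.9, 33.3, np.float64(0.13)]]
```

Emit:
step_arm --pt "-3 4 32 0.2" --pt "-3 2 32 0.2" --pt "-2 0 25 0"

```text
time: 18.25
tool_pos: [0.5185, -0.3741, 0.0443]
tool_rot: [0.008, 0.999, -0.039, 0.023]
contact_force: [-0.1, -0.7, -2.3]
gripper_width: 0.601
```

```bash
python3 - <<'E'
from h import *
s=state();print(np.round(tooltf(s)[:3,2],4),s["contact_force"].round(1))
plan(.5187,-.3736,.007,85.5)
E
```

```text
[ 0.0444 -0.0175 -0.9989] [-0.1 -0.7 -2.3]
at [ 0.5185 -0.3741  0.0443] yang -94.46 j6 0.89 w 0.601 t 18.2
[[-1.5, -1.0, 37.3, np.float64(0.0)]]
```

Emit:
step_arm --pt "-2 -1 26 0" --pt "-1 0 9 0" --pt "0 0 2 0"

```text
time: 18.55
tool_pos: [0.5162, -0.3693, 0.0072]
tool_rot: [0.006, 0.999, -0.037, 0.02]
contact_force: [-6.7, -1.5, 17.7]
gripper_width: 0.601
```

```bash
python3 - <<'E'
from h import *
s=state();print(np.round(tooltf(s)[:3,2],4),s["contact_force"].round(1))
plan(.5187,-.3736,.007,85.5)
E
```

```text
[ 0.0388 -0.0138 -0.9992] [-6.7 -1.5 17.7]
at [ 0.5162 -0.3693  0.0072] yang -94.24 j6 0.89 w 0.601 t 18.6
[[2.8, 4.1, 0.4, np.float64(0.3)]]
```

Emit:
step_arm --pt "0 0 -1 0" --pt "0 0 -1 0" --pt "0 0 0 0" --pt "0 0 0 0" --claw 78

```text
time: 18.95
tool_pos: [0.5188, -0.3679, 0.0133]
tool_rot: [0.008, 0.999, -0.036, 0.022]
contact_force: [-0.6, 0.4, 0.6]
gripper_width: 0.781
```

Emit:
step_arm --pt "0 0 -25 0" --pt "0 0 -45 0" --pt "0 0 -45 0" --pt "0 0 -30 0" --pt "0 0 0 0"

```text
time: 19.45
tool_pos: [0.5115, -0.3635, 0.1613]
tool_rot: [0.006, 0.999, -0.035, 0.02]
contact_force: [0.5, -1.1, 0.4]
gripper_width: 0.777
```

```bash
python3 - <<'E'
from h import *
s,p,d,M,T,W=wrist()
print(np.round(tooltf(s)[:3,2],4),s["contact_force"].round(2))
m=np.hypot(W[...,0]-.5187,W[...,1]+.3736)<.1
W[~m]=np.nan
print("bsink",rect(W,0,640,0,400,.03,.06));print("tray",rect(W,0,640,0,400,.0015,.012))
plan(.435,-.006,.13,101.3)
E
```

```text
[ 0.0404 -0.0131 -0.9991] [ 0.49 -1.06  0.39]
bsink (4138, array([ 515.2, -369.6]), array([52.1, 68.3]), 85.9, 'zmed', 0.0406)
tray (9834, array([ 519.1, -373.4]), array([116.2, 115.8]), 85.5, 'zmed', 0.0029)
at [ 0.5107 -0.3628  0.1589] yang -94.08 j6 0.89 w 0.776 t 19.5
[[-12.7, -43.8, 2.8, np.float64(-1.92)], [-11.3, -44.2, 2.8, np.float64(-1.92)], [-9.8, -44.6, 2.8, np.float64(-1.92)], [-8.3, -44.9, 2.8, np.float64(-1.92)], [-6.7, -45.2, 2.8, np.float64(-1.92)], [-5.2, -45.4, 2.8, np.float64(-1.92)], [-3.7, -45.5, 2.8, np.float64(-1.92)], [-2.2, -45.6, 2.8, np.float64(-1.92)]]
```

Emit:
step_arm --pt "-12.7 -43.8 2.8 -1.92" --pt "-11.3 -44.2 2.8 -1.92" --pt "-9.8 -44.6 2.8 -1.92" --pt "-8.3 -44.9 2.8 -1.92" --pt "-6.7 -45.2 2.8 -1.92" --pt "-5.2 -45.4 2.8 -1.92" --pt "-3.7 -45.5 2.8 -1.92" --pt "-2.2 -38 2.8 -1.92" --claw 100

```text
time: 20.3
tool_pos: [0.4258, -0.0029, 0.1151]
tool_rot: [0.002, 0.995, 0.099, 0.01]
contact_force: [0.4, -0.5, 0.9]
gripper_width: 1.003
```

Emit:
step_arm --pt "40 0 0 0" --pt "40 0 0 0" --pt "-40 0 0 0" --pt "-40 0 0 0" --pt "0 0 0 0"

```text
time: 20.8
tool_pos: [0.41, 0.0055, 0.0899]
tool_rot: [-0.005, 0.994, 0.104, -0.015]
contact_force: [0.5, 0.2, -0.4]
gripper_width: 1.002
```

```bash
python3 - <<'E'
from h import *
s,p,d,M,T,W=wrist();print(np.round(tooltf(s)[:3,2],4))
m=np.hypot(W[...,0]-.464,W[...,1]+.005)<.06
W[~m]=np.nan
print("silver",rect(W,0,640,0,400,.025,.05))
cv2.imwrite("pics/w7.png",p[:,:,::-1])
plan(.464,-.006,.08,101.3)
E
```

```text
[-0.0309  0.0064 -0.9995]
silver (8824, array([465.3,  -6.2]), array([68. , 52.2]), 12.4, 'zmed', 0.0376)
at [0.4119 0.0054 0.0909] yang -78.04 j6 1.19 w 0.998 t 20.9
[[24.4, 11.1, 4.7, np.float64(0.35)], [24.5, 10.9, 4.7, np.float64(0.35)]]
```

Emit:
step_arm --pt "25 11 0 0.3" --pt "25 11 0 0.3" --pt "2 0 0 0" --pt "0 0 0 0"

```text
time: 21.25
tool_pos: [0.4687, -0.0052, 0.0865]
tool_rot: [-0.005, 0.995, 0.099, -0.014]
contact_force: [-0.3, -0.0, 0.3]
gripper_width: 1.0
```

```bash
python3 - <<'E'
from h import *
s,p,d,M,T,W=wrist();print(np.round(tooltf(s)[:3,2],4))
m=np.hypot(W[...,0]-.465,W[...,1]+.006)<.06
W[~m]=np.nan
print("silver",rect(W,0,640,0,400,.025,.05))
plan(.4653,-.0063,.004,102.3)
E
```

```text
[-0.0292  0.0073 -0.9995]
silver (7175, array([465.2,  -6.1]), array([69.2, 52.2]), 12.4, 'zmed', 0.0376)
at [ 0.4686 -0.0052  0.0867] yang -78.68 j6 1.2 w 1.005 t 21.3
[[-0.6, 0.7, 41.4, np.float64(-0.5)], [-0.6, 0.7, 41.4, np.float64(-0.5)]]
```

Emit:
step_arm --pt "-1 0.7 20 -0.5" --pt "-1 0.7 20 -0.5" --pt "-1 0 18 0" --pt "-1 0 12 0" --pt "0 0 6 0"

```text
time: 21.8
tool_pos: [0.4626, -0.0061, 0.0105]
tool_rot: [-0.004, 0.994, 0.108, -0.011]
contact_force: [0.4, 0.3, 0.2]
gripper_width: 0.995
```

```bash
python3 - <<'E'
from h import *
s=state();print(np.round(tooltf(s)[:3,2],4))
plan(.4652,-.0061,.004,102.4)
E
```

```text
[-0.023   0.0063 -0.9997]
at [ 0.4626 -0.0061  0.0105] yang -77.57 j6 1.18 w 0.995 t 21.8
[[2.7, 0.6, 6.5, np.float64(0.0)]]
```

Emit:
step_arm --pt "2.7 0.6 4.5 0" --pt "0 0 1 0" --pt "0 0 1 0" --pt "0 0 1 0" --pt "0 0 1 0" --pt "0 0 1 0" --claw 50

```text
time: 22.4
tool_pos: [0.4659, -0.006, 0.0046]
tool_rot: [-0.004, 0.994, 0.109, -0.012]
contact_force: [-4.3, 0.7, 6.2]
gripper_width: 0.603
```

```bash
python3 - <<'E'
from h import *
s=state();print(np.round(tooltf(s)[:3,2],4),s["contact_force"].round(1))
plan(.4652,-.0061,.004,102.4)
E
```

```text
[-0.0251  0.0061 -0.9997] [-4.3  0.7  6.2]
at [ 0.4659 -0.006   0.0046] yang -77.55 j6 1.18 w 0.603 t 22.4
[[-0.7, -0.0, 0.6, np.float64(0.1)]]
```

Emit:
step_arm --pt "0 0 -20 0" --pt "0 0 -40 0" --pt "0 0 -45 0" --pt "0 0 -25 0"

```text
time: 22.8
tool_pos: [0.4655, -0.0061, 0.1345]
tool_rot: [-0.006, 0.994, 0.109, -0.017]
contact_force: [0.9, -0.9, -1.5]
gripper_width: 0.595
```

```bash
python3 - <<'E'
from h import *
s=state();print(np.round(tooltf(s)[:3,2],4),s["contact_force"].round(1))
plan(.6573,-.134,.135,80)
E
```

```text
[-0.0355  0.0078 -0.9993] [ 0.9 -0.9 -1.5]
at [ 0.4655 -0.0061  0.1345] yang -77.55 j6 1.18 w 0.595 t 22.8
[[26.6, 27.7, -1.4, np.float64(3.75)], [28.3, 25.9, -1.4, np.float64(3.75)], [30.0, 24.0, -1.4, np.float64(3.75)], [31.5, 22.0, -1.4, np.float64(3.75)], [32.8, 19.9, -1.4, np.float64(3.75)], [34.1, 17.7, -1.4, np.float64(3.75)]]
```

Emit:
step_arm --pt "26.6 27.7 -1 3.75" --pt "28.3 25.9 -1 3.75" --pt "30 24 -1 3.75" --pt "31.5 22 -1 3.75" --pt "32 19 0 3.75" --pt "32 14 0 3.75" --pt "0 0 0 0" --pt "0 0 0 0"

```text
time: 23.6
tool_pos: [0.666, -0.1355, 0.142]
tool_rot: [-0.001, 0.995, -0.095, -0.009]
contact_force: [-0.4, 0.3, -1.1]
gripper_width: 0.599
```

```bash
python3 - <<'E'
from h import *
s,p,d,M,T,W=wrist();print(np.round(tooltf(s)[:3,2],4))
np.savez("w8.npz",p=p,d=d,W=W);cv2.imwrite("pics/w8.png",p[:,:,::-1])
t=tooltf(s); L=(W-t[:3,3])@t[:3,:3]
m=np.hypot(W[...,0]-.657,W[...,1]+.134)<.08
V=W.copy();V[~m]=np.nan
print("base",rect(V,0,640,0,400,.004,.012));print("fins",rect(V,0,640,0,400,.026,.034))
V=W.copy();V[~(np.hypot(L[...,0],L[...,1])<.06)]=np.nan
top=V[...,2]; print("held top pct",np.nanpercentile(top[top>.1],[5,50,95]))
print("held",rect(V,0,640,0,400,.12,.2))
plan(.658,-.1341,.05,80)
E
```

```text
[-0.0176  0.004  -0.9998]
base (8029, array([ 666.6, -135.6]), array([84.1, 97.4]), 79.9, 'zmed', 0.0077)
fins (840, array([ 664.3, -135.2]), array([36.1, 72.1]), 79.9, 'zmed', 0.0285)
held top pct [0.16849703 0.20015562 0.22861111]
held (27716, array([ 666.8, -136.4]), array([116.3,  68.3]), 79.5, 'zmed', 0.1753)
at [ 0.6657 -0.1355  0.142 ] yang -100.85 j6 1.45 w 0.596 t 23.6
[[-2.1, 0.1, 30.7, np.float64(-0.27)], [-2.1, 0.0, 30.7, np.float64(-0.27)], [-2.1, 0.0, 30.7, np.float64(-0.27)]]
```

View pics/w8.png

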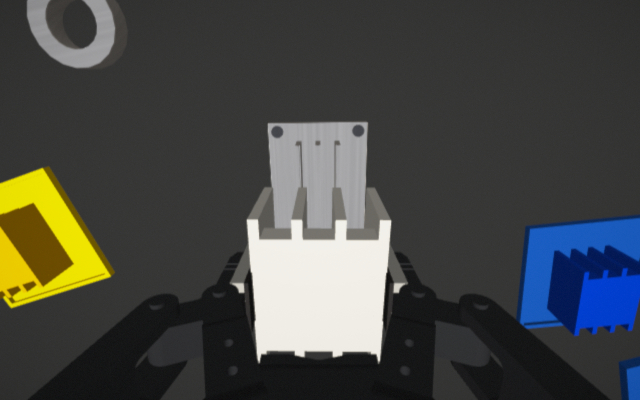

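The fixture re-measures at the same place (657.3, -134.0, 79.9°), and silver is held level above it with its teeth at about (320,210).

Emit:
step_arm --pt "-3 0 35 -0.8" --pt "-3 0 30 0" --pt "-1 0 20 0" --pt "0 0 3 0"

```text
time: 24.05
tool_pos: [0.6559, -0.1315, 0.0554]
tool_rot: [-0.001, 0.996, -0.085, -0.007]
contact_force: [-0.6, -0.2, -2.0]
gripper_width: 0.597
```

```bash
python3 - <<'E'
from h import *
s=state();print(np.round(tooltf(s)[:3,2],4),s["contact_force"].round(1),s["joint_vel"].round(2))
plan(.658,-.1341,.045,80)
E
```

```text
[-0.0128  0.0025 -0.9999] [-0.6 -0.2 -2. ] [ 0.01 -0.    0.01  0.   -0.04 -0.  ]
at [ 0.6559 -0.1315  0.0554] yang -99.78 j6 1.43 w 0.597 t 24.1
[[2.7, 2.2, 10.3, np.float64(0.2)]]
```

Emit:
step_arm --pt "2.5 2.2 10 0.2" --pt "0 0 0.5 0"

```text
time: 24.25
tool_pos: [0.6573, -0.1332, 0.0453]
tool_rot: [-0.001, 0.996, -0.086, -0.006]
contact_force: [-0.3, 0.1, -2.3]
gripper_width: 0.6
```

```bash
python3 - <<'E'
from h import *
s=state();print(np.round(tooltf(s)[:3,2],4),s["contact_force"].round(1),s["joint_vel"].round(2))
plan(.658,-.1341,.013,80)
E
```

```text
[-0.0125  0.0024 -0.9999] [-0.3  0.1 -2.3] [ 0.01 -0.03 -0.02  0.   -0.   -0.  ]
at [ 0.6573 -0.1332  0.0453] yang -99.92 j6 1.43 w 0.6 t 24.2
[[1.3, 0.8, 32.2, np.float64(0.1)]]
```

Emit:
step_arm --pt "0.6 0.8 10 0.1" --pt "0.3 0.2 10 0"

```text
time: 24.45
tool_pos: [0.6605, -0.1351, 0.0284]
tool_rot: [0.0, 0.996, -0.087, -0.003]
contact_force: [0.1, 0.2, -1.2]
gripper_width: 0.6
```

```bash
python3 - <<'E'
from h import *
s=state();print(np.round(tooltf(s)[:3,2],4),s["contact_force"].round(1),s["joint_vel"].round(2))
plan(.658,-.1341,.013,80)
E
```

```text
[-5.6e-03  2.0e-04 -1.0e+00] [ 0.1  0.2 -1.2] [-0.    0.12  0.    0.   -0.17 -0.  ]
at [ 0.6605 -0.1351  0.0284] yang -100.01 j6 1.43 w 0.6 t 24.4
[[-2.6, -0.5, 15.4, np.float64(-0.0)]]
```

Feet are below the fin tops (at about 24 mm against 30 mm) without contact; continuing down.

Emit:
step_arm --pt "-3 -0.5 8 0" --pt "-1 0 5 0" --pt "0 0 1 0"

```text
time: 24.75
tool_pos: [0.6565, -0.134, 0.0131]
tool_rot: [0.0, 0.996, -0.087, -0.003]
contact_force: [-0.1, 0.7, 4.4]
gripper_width: 0.6
```

```bash
python3 - <<'E'
from h import *
s=state();print(np.round(tooltf(s)[:3,2],4),s["contact_force"].round(1),s["joint_vel"].round(2))
plan(.658,-.1341,.0126,80)
E
```

```text
[-5.9e-03  4.0e-04 -1.0e+00] [-0.1  0.7  4.4] [-0.    0.01 -0.01 -0.    0.   -0.  ]
at [ 0.6565 -0.134   0.0131] yang -100.02 j6 1.43 w 0.6 t 24.8
[[1.5, -0.2, 0.5, np.float64(-0.0)]]
```

Emit:
step_arm --pt "1.5 0 -1 0" --pt "0.5 0 1 0" --pt "0 0 1 0"

```text
time: 25.05
tool_pos: [0.659, -0.1345, 0.0131]
tool_rot: [0.0, 0.996, -0.087, -0.003]
contact_force: [-2.8, 0.9, 4.3]
gripper_width: 0.599
```

```bash
python3 - <<'E'
from h import *
s=state();print(np.round(tooltf(s)[:3,2],4),s["contact_force"].round(1),s["joint_vel"].round(2))
plan(.658,-.1341,.0126,80)
E
```

```text
[-5.5e-03  3.0e-04 -1.0e+00] [-2.8  0.9  4.3] [ 0.    0.01 -0.01 -0.    0.   -0.  ]
at [ 0.659  -0.1345  0.0131] yang -100.01 j6 1.43 w 0.599 t 25.1
[[-1.1, -0.2, 0.5, np.float64(-0.0)]]
```

Emit:
step_arm --pt "-1 0 -0.3 0" --pt "0 0 1 0"

```text
time: 25.25
tool_pos: [0.6586, -0.1345, 0.0131]
tool_rot: [0.0, 0.996, -0.087, -0.002]
contact_force: [-4.5, -1.1, 5.7]
gripper_width: 0.6
```

Emit:
step_arm --pt "0 0 0 0" --pt "0 0 0 0" --pt "0 0 0 0" --claw 80

```text
time: 25.55
tool_pos: [0.6591, -0.1347, 0.0135]
tool_rot: [0.0, 0.996, -0.087, -0.001]
contact_force: [0.0, -0.1, -0.3]
gripper_width: 0.8
```

Emit:
step_arm --pt "0 0 -20 0" --pt "0 0 -40 0" --pt "0 0 -45 0" --pt "0 0 -40 0" --pt "0 0 0 0" --pt "0 0 0 0"

```text
time: 26.15
tool_pos: [0.6583, -0.1342, 0.1611]
tool_rot: [0.0, 0.996, -0.087, -0.003]
contact_force: [-0.0, -0.3, -1.0]
gripper_width: 0.803
```

```bash
python3 - <<'E'
from h import *
s,p,d,M,T,W=wrist();print(np.round(tooltf(s)[:3,2],4),s["contact_force"].round(1))
cv2.imwrite("pics/w9.png",p[:,:,::-1])
W[~(np.hypot(W[...,0]-.657,W[...,1]+.134)<.08)]=np.nan
for z in[(.038,.055),(.004,.012),(.004,.06)]: print(rect(W,0,640,0,400,*z))
plan(.6573,-.134,.2,80)
E
```

```text
[-6.5e-03  5.0e-04 -1.0e+00] [-0.  -0.3 -1. ]
(4250, array([ 659., -135.]), array([52., 68.]), 79.9, 'zmed', 0.0456)
(5533, array([ 657.3, -133.9]), array([ 84.1, 115.1]), 79.9, 'zmed', 0.0077)
(10589, array([ 657.3, -133.9]), array([ 84.1, 115.1]), 79.9, 'zmed', 0.0091)
at [ 0.6588 -0.1344  0.1618] yang -100.02 j6 1.43 w 0.8 t 26.2
[[-1.8, -0.1, -38.2, np.float64(-0.0)]]
```

View pics/w9.png

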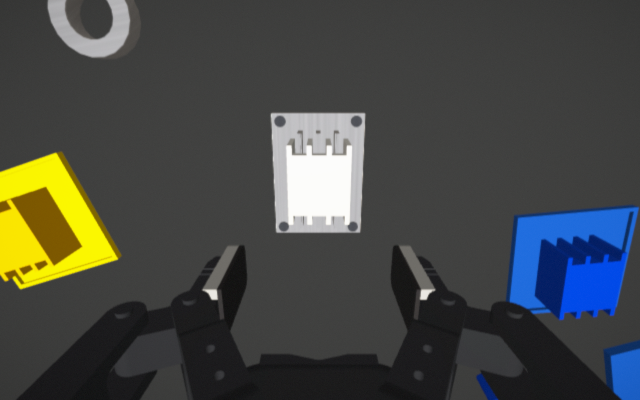

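Silver is seated: its top is at 45.6 mm, as yellow's was, about 1–2 mm off centre lengthwise and under 1 mm laterally. Last, an overall check from the top camera.

```bash
python3 - <<'E'
from h import *
p,d=grab_frame("top")
c=camera_params("top");W=cloud(p,d,c["mtx"],c["extrinsics"])
for n,(x,y),r in[("rblank",(211,215),22),("bblank",(417,221),22)]: print(n,rect(W,x-r,x+r,y-r,y+r,.02,.06))
cv2.imwrite("pics/top1.png",cv2.resize(p[80:250,130:470,::-1],None,fx=2.35,fy=2.35))
E
```

```text
rblank (433, array([367.8, 290.1]), array([53.9, 67.9]), 56.0, 'zmed', 0.0383)
bblank (445, array([ 356.8, -308.7]), array([68.2, 52.4]), 23.8, 'zmed', 0.038)
```

View pics/top1.png

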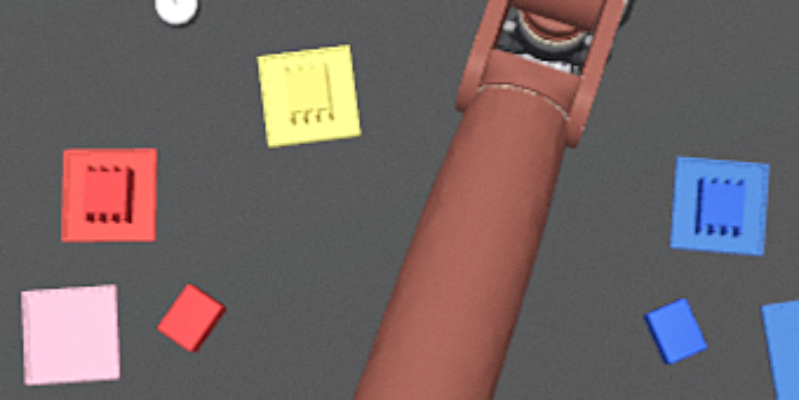

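The picture shows yellow (308,95), red (108,195) and blue (722,205) standing in their own trays, and both blanks unmoved. Handing in.

```bash
python3 -c "
from plant import *
print(job_done(),state()['time'])"
```

```text
the job is handed in; nothing more can be done
the job is handed in; nothing more can be done
```

The job is handed in. The yellow sink came out of the fixture first and stands in the yellow tray. Red and blue followed into their own trays, and silver went last into the emptied comb fixture. The last reading before hand-in was about 26 s of the 122 s allowed.

**Trays:** the wrist camera measured each coloured sink after release. All three stand flat, with tops at about 41 mm, and each is within about 6 mm of its tray's centre.

**Fixture:** silver's top is at 45.6 mm, the same as yellow's was when fully seated, so it is fully home. It measures about 2 mm off centre along the fixture and under 1 mm to the side. About 0.5 mm of the lengthwise offset may be measurement bias, since seated yellow also read slightly off.

**Blanks:** the top camera shows both blanks where they started, to within about 1 mm.

**Forces and problems:** the highest force reading I saw was about 29 N, when red touched down. The tool tilted by up to about 3.8° between moves. I partly corrected it with short back-and-forth moves, and none of the final poses show any effect. The arm hid the fixture in the last top picture, so silver was checked by the wrist camera only.

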